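Seat a board carrier and lock the test socket with its two-stage lever

ROBOT

A 6-joint arm with a two-finger parallel gripper is mounted at the origin on the work surface. World frame = base frame: x ahead of the robot, y to its left, z up, the work surface at z = 0. Lengths are in m, angles in rad, forces in N, time in s.
With the tool pointing down it reaches from about 0.375 to 0.9 m from the base axis. Payload 3.1 kg.
Tool frame: the origin (TCP) lies between the finger pads; the fingertips stand tips_ahead ahead of it and the grasp point (between the pads) lies 8 mm behind it (tips_ahead is the distance from the TCP to the fingertips, in m); z points along the fingers, y is the line along which they close (so a half turn about z gives the same grasp; the last joint's range is limited). The gripper opens to 87 mm and grips with 3 to 60 N. Pads are 19 mm wide; open, the fingers measure 117 mm over their backs; the gripper's body (75 mm by 190 mm) begins 51 mm behind the grasp point.
Start: joints at [1.046, 0.527, 1.433, -0, 1.181, -0.178], TCP at [0.212, 0.588, 0.234] pointing down, gripper open.
Joint ranges: [-3.08, 3.08], [-0.75, 2.2], [0.22, 2.44], [-1.43, 4.57], [0, 2.65], [-2.85, 2.85]. Speed limits (rad/s): [2.79, 2.79, 3.14, 3.14, 3.14, 3.14].

INTERFACE

Orientations are given as [roll, pitch, yaw] about the fixed x, y, z axes, in that order (R = Rz(yaw) Ry(pitch) Rx(roll)).
In Python, from workcell import read_state, capture, calibration, hand_in, look_for, place_of, tips_ahead gives the robot as it stands.
- The arm moves only by the shell command python3 -m pendant 'ROWS'. ROWS is a JSON object of lists of equal length, an entry for each row: "dp": the shift along the tool's x, y, z in m, a list of three; "twist": the turn about the tool's z in degrees; "grip": the finger opening in m, from 0 to 0.087. A call has 1 to 10 rows; each row is the pose to reach, as a shift and turn from the pose commanded when the call began, along the tool's axes at that moment; what a row does not reach only later rows make up. A row lasts 1/12 s, in which the tool goes at most 41.7 mm and 7.16 degrees, less where a joint would pass 70% of its speed; a pose out of reach is approached as far as the arm can. A call with a gripper value outside its range is refused whole. The fingers move at their own pace and stop on an object; the grip force is fixed at half the most. Time passes only in rows, so rows that repeat a pose let the fingers close. It gives the time, the measured TCP pose, the force, the opening and the grip force at its end, in the units of the state.
- read_state(): the state, without advancing time (a new reading comes with each control period).
- capture(name): name is "side" or "top" or "wrist"; returns the picture (400x640x3 uint8, red, green, blue); there is no depth.
- calibration(name): a dict with "vertical_fov" (degrees; the focal length in pixels is half the picture's height over the tangent of half this angle, whatever the lens; pixels are square), "cx", "cy" (the principal point, pixels), "extrinsics" (4x4, takes a point from world to camera coordinates). Camera axes: x right, y down, z forward; pixel columns grow to the right and rows downward; lengths in m; the calibration is good to about 2 mm. A picture is of the moment at which its call begins: read the wrist's pose just before it. calibration takes no time and is no camera call; for the wrist camera it gives the pose at the moment of the call.
- hand_in(): hands the job in; it is judged then, once.
Trained networks look in the newest picture that a camera, given by its name, has taken for a name from the list of things; names that differ only in an ending like _2 or _b are one class to them, and where a whole thing is asked for, a point or a joint stands for the part that bears it (a point fixed in the world has none). Each returns a list of dicts, best first, with "confidence" (0 to 1); they miss things now and then, are a little off and sometimes report something else, mostly with a low value. They report only what shows in the picture. A call takes as long as a camera call. They do not tell look-alikes from the thing itself.
- look_for(camera, query): "bbox" ([left, top, right, bottom] in pixels, round what is visible of it).
- place_of(camera, query): "centre" ([row, column] in pixels: a listed point, or the origin of a listed thing).
The state is a dict: "time": time; "joints": joint angles; "dq": joint speeds; "joint_efforts": joint torques, N m; "tool_pos": TCP position; "tcp_rot": TCP orientation; "force": force on the tool from outside, world axes, zero at the start; "wrist_torque": the same for the moment, N m; "opening": finger opening in m; "grasp_force": force on a finger pad.
Only numpy, scipy, OpenCV 4.12 (cv2) and the standard library are available. Lean on these libraries where they do the work, as an engineer would, in place of code of your own. Each camera call takes 0.05 s, during which the arm holds its last target. There are 200 camera calls.

TASK

On the board test station, push the circuit-board carrier along its guide rails by fingertip, without lifting it, until it is fully home against the black socket. Then push the station's slide lever away from the start end of its slot, past the first detent, to the second stop at the far end of the slot, and leave it there. Leave the screwdriver, bottle and spool where they are.

Things in the scene. Friction and masses are not known exactly. Their poses are not given: they have to be found in the camera images.
- station: Fixed grey test station, a flat box 220 (x) x 270 (y) x 45 mm high, yaw varies. Origin: centre of its underside; x points across it to the socket, away from the robot; y to its left. On its deck two aluminium rails 10 mm high along x form a channel 83 mm wide centred at y = +45 mm; right of them the lever's slot runs along x at y = -85 mm.
- socket_face (a point): Foot of the near (-x) face of the black socket block (25 x 107 x 28 mm high) that closes the channel's far end: at deck level, 45 mm above the table, mid-channel; axes as the station's. The carrier's far edge butts here.
- carrier: Loose aluminium carrier lying in the channel, 110 (x) x 80 (y) x 8 mm, about 250 g, with a green circuit board and a dark heat sink (20 x 34 mm, top 36 mm above the underside). Origin: centre of its underside, x towards the socket. It slides with 1 to 3 N of friction and stays where it is left.
- carrier_edge (a point): Middle of the carrier's far (+x) lower edge, 55 mm ahead of its origin; at home it coincides with socket_face. It starts 25 to 48 mm short of it.
- carrier_tab (a point): Top middle of the upright push tab at the carrier's near (-x) edge: the tab is 50 mm wide (y), 5 mm thick, its near face at this point, and its top is 32 mm above the carrier's underside (77 mm above the table).
- lever (a joint): Lever travel along the station's +x (m): 0 = off end, 0.030 = first detent (middle tick), 0.060 = second stop (far end of slot). Starts 0 to 13 mm from the off end. Slides with about 2 N and stays where left, but a sprung ball resists with 6 to 10 N from 0.014 on (into the first detent) and again from 0.032 on (out of it); it then yields suddenly and the lever jumps on some 10 mm.
- lever_knob (a point): Top centre of the lever's black knob, which is 14 mm (x) x 28 mm (y) x 30 mm high on a thin 7 mm stalk; the top is 90 mm above the table, the knob's underside 60 mm. It moves with the lever.
- screwdriver: Loose screwdriver lying on the bench to the right of the station; bystander. Origin under its middle.
- bottle: White bottle with a black cap, 40 mm diameter, 85 mm tall, standing to the left of the station; bystander. Origin at the centre of its underside.
- spool: Empty grey spool, 54 mm diameter, 40 mm tall, standing to the right of the station; bystander. Origin at the centre of its underside.
Things that resemble listed ones, but are neither listed nor needed, are in the scene too. Of the things shaped like the carrier, the aluminium one is meant.

How it is judged:
By the outcome, as a careful person would: the job done as asked, in the order asked, and still so for the second after the job is handed in, with the robot touching nothing.
It also fails if it takes over 45 s, if anything falls off the work surface, if the arm or the gripper's body presses on something with over 40 N, if the wrist force passes 120 N, or if a joint passes its speed limit or range.

## Working session

There is one attempt and no reset: what is moved stays moved. The work goes in short steps, Python scripts to look and compute and a shell command to move; the robot and the scene stay as the last step left them, time stands still between calls to the robot, and variables do not carry over. Pictures are saved under pics/ and viewed, at most 10 in all, crops included, and the job is handed in when it is done.

```bash
mkdir -p pics
cat > h.py <<'E'
import numpy as np, cv2
from workcell import *
def ray(name,rc,cal=None):
    c=cal or calibration(name); f=200/np.tan(np.radians(c["vertical_fov"])/2)
    E=np.array(c["extrinsics"]); d=np.array([(rc[1]-c["cx"])/f,(rc[0]-c["cy"])/f,1.])
    return -E[:3,:3].T@E[:3,3], E[:3,:3].T@d
def at(name,rc,z):
    o,d=ray(name,rc); return o+d*(z-o[2])/d[2]
def save(name,fn):
    im=capture(name); cv2.imwrite("pics/"+fn,im[:,:,::-1]); return im
E
python3 - <<'E'
from h import *
np.set_printoptions(precision=4,suppress=True)
s=read_state(); print(s["tool_pos"],s["tcp_rot"],s["opening"],tips_ahead)
Z=dict(station=0,socket_face=.045,carrier=.045,carrier_edge=.045,carrier_tab=.077,lever_knob=.09,lever=.09,bottle=0,spool=0,screwdriver=0)
ims=[]
for c in("top","side"):
    ims.append(save(c,c+"0.png"))
    cal=calibration(c); E=np.array(cal["extrinsics"]); print(c,-E[:3,:3].T@E[:3,3],cal["vertical_fov"])
    for q,z in Z.items():
        for r in place_of(c,q)[:3]: print(q,np.round(r["centre"],1),round(r["confidence"],2),at(c,r["centre"],z))
E
```

```text
[0.2115 0.5874 0.2326] [-3.1394 -0.0004  2.7958] 0.08714622583544339 0.011
top [0.4186 0.0382 1.1194] 43.39328873912228
station [233.4 323.6] 0.71 [0.5563 0.0146 0.    ]
station [252.8 358. ] 0.38 [ 0.5145 -0.0626  0.    ]
socket_face [193.4 313.9] 0.86 [0.638  0.0381 0.045 ]
carrier [279.2 199.4] 0.88 [0.4493 0.2748 0.045 ]
carrier [231.7 302.5] 0.84 [0.5536 0.0609 0.045 ]
carrier [125.5 315.6] 0.72 [0.7935 0.0374 0.045 ]
carrier_edge [263.  177.3] 0.91 [0.4822 0.3234 0.045 ]
carrier_edge [208.1 311.3] 0.88 [0.6054 0.0431 0.045 ]
carrier_edge [138.7 339.9] 0.86 [ 0.7639 -0.0174  0.045 ]
carrier_tab [293.1 216. ] 0.83 [0.4212 0.2325 0.077 ]
carrier_tab [256.1 296.6] 0.69 [0.4988 0.0712 0.077 ]
carrier_tab [101.9 302.1] 0.69 [0.8359 0.0681 0.077 ]
lever_knob [249.1 358.3] 0.49 [ 0.5143 -0.0551  0.09  ]Traceback (most recent call last):
  File "<stdin>", line 10, in <module>
ValueError: it knows: bottle, carrier, carrier_edge, carrier_tab, lever_knob, screwdriver, socket_face, spool, station
```

View pics/top0.png

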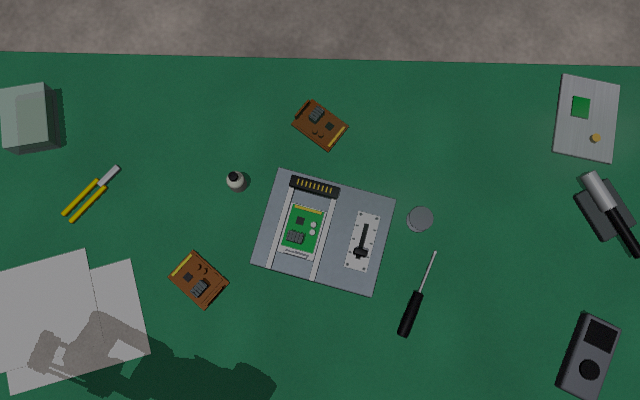

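The top view shows three carrier-shaped things: a copper-coloured one at (row 279, col 199), an aluminium one in the station channel at (232, 302), and a copper-coloured one at (125, 316). I choose the one in the channel. The lever knob is at about (250, 360), at the near end of its slot.

Run:
```python
from h import *
np.set_printoptions(precision=4,suppress=True)
im=cv2.imread("pics/top0.png"); cv2.imwrite("pics/crop0.png",cv2.resize(im[155:305,240:440],None,fx=4,fy=4,interpolation=cv2.INTER_CUBIC))
Z=dict(station=0,socket_face=.045,carrier=.045,carrier_edge=.045,carrier_tab=.077,lever_knob=.09,bottle=0,spool=0,screwdriver=0)
save("side","side0.png")
for q,z in Z.items():
    for r in place_of("side",q)[:3]: print(q,np.round(r["centre"],1),round(r["confidence"],2),at("side",r["centre"],z))
for q in("bottle","spool"):
    for r in place_of("top",q)[:1]: print(q,at("top",r["centre"],0))
# station deck corners in top view (approx pixel)
for rc in((168,279),(199,395),(296,372),(264,251)): print(at("top",rc,.045))
```

```text
station [246.4 293.7] 0.71 [0.5524 0.0114 0.    ]
socket_face [233.8 281.8] 0.65 [0.5238 0.007  0.045 ]
socket_face [215.5 322.7] 0.56 [0.6414 0.0512 0.045 ]
carrier [223.3 389.4] 0.88 [ 0.778  -0.0407  0.045 ]
carrier [201.2 230.3] 0.8 [0.4414 0.2068 0.045 ]
carrier [222.1 288.9] 0.69 [0.5543 0.0511 0.045 ]
carrier_edge [235.3 385.3] 0.74 [ 0.7448 -0.0846  0.045 ]
carrier_edge [193.3 238.1] 0.55 [0.4694 0.2434 0.045 ]
carrier_tab [211.5 263.3] 0.97 [0.4975 0.0685 0.077 ]
carrier_tab [202.5 391.3] 0.9 [ 0.8014 -0.0013  0.077 ]
carrier_tab [217.5 309.7] 0.69 [0.5915 0.0025 0.077 ]
lever_knob [217.2 309.3] 0.63 [ 0.5842 -0.0166  0.09  ]
lever_knob [233.4 286.3] 0.51 [ 0.516  -0.0633  0.09  ]
bottle [199.3 309.5] 0.56 [0.6639 0.2205 0.    ]
spool [295.4 344.3] 0.7 [ 0.5968 -0.1967  0.    ]
screwdriver [312.9 264.2] 0.57 [ 0.4294 -0.1892  0.    ]
bottle [0.6593 0.2153 0.    ]
spool [ 0.5905 -0.194   0.    ]
[0.6935 0.116  0.045 ]
[ 0.6292 -0.1392  0.045 ]
[ 0.4207 -0.0882  0.045 ]
[0.4828 0.1682 0.045 ]
```

View pics/crop0.png

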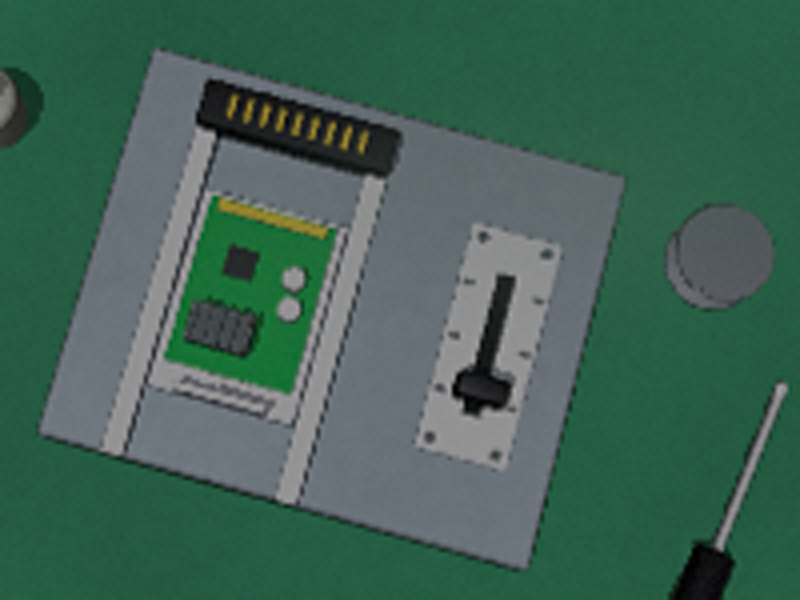

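View pics/side0.png

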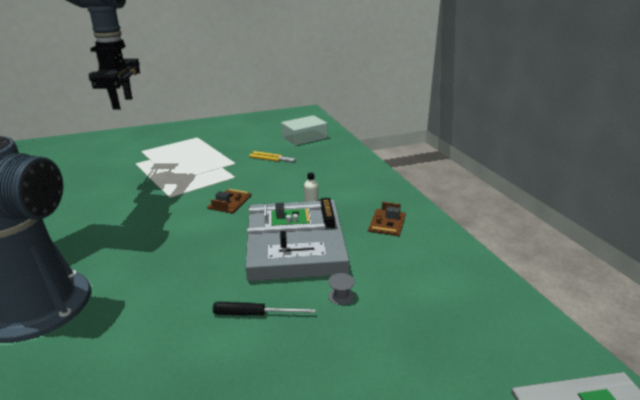

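The crop confirms that the carrier in the channel is the aluminium one: green board, silver plate, tab at its near edge. The knob is at crop (485, 385), near the bottom of its slot. The side view agrees with this: the tab is at (211, 263), and the knob is at about (240, 284).

From this I get a station yaw of about -14°, a centre of about (0.557, 0.014), the tab at station x = -0.070 and a gap of about 33 mm.

```bash
python3 -m pendant '{"dp":[[-0.405,-0.391,0],[-0.405,-0.391,0],[-0.405,-0.391,0],[-0.405,-0.391,0],[-0.405,-0.391,0],[-0.405,-0.391,0],[-0.405,-0.391,0],[-0.405,-0.391,0],[-0.405,-0.391,0],[-0.405,-0.391,0]],"twist":[-5.8,-5.8,-5.8,-5.8,-5.8,-5.8,-5.8,-5.8,-5.8,-5.8],"grip":[0,0,0,0,0,0,0,0,0,0]}'
cat >> h.py <<'E'
C=np.array([.5566,.0142]); A=np.radians(-14); U=np.array([np.cos(A),np.sin(A)]); V=np.array([-U[1],U[0]])
def st(p): d=np.array(p[:2])-C; return np.array([d@U,d@V])
def where():
    s=read_state(); print("t",round(s["time"],2),"st xy",st(s["tool_pos"]),"z",s["tool_pos"][2],"yaw",np.degrees(s["tcp_rot"][2]),"F",np.round(s["force"],1),s["opening"])
E
python3 -c "
from h import *
where()"
```

```text
time: 1.78
tool_pos: [0.3964, 0.2124, 0.2339]
tcp_rot: [3.141, 0.001, 2.897]
force: [0.9, 0.4, 0.3]
opening: 0.0284
grasp_force: 0.0
t 1.78 st xy [-0.20340981  0.15350199] z 0.2339007708913853 yaw 166.00071614579792 F [0.9 0.4 0.3] 0.02836180026358871
```

```bash
python3 -m pendant '{"dp":[[-0.088,-0.11,0],[-0.088,-0.11,0],[-0.088,-0.11,0],[-0.088,-0.11,0],[-0.088,-0.11,0.05],[-0.088,-0.11,0.05],[-0.088,-0.11,0.05]],"twist":[0,0,0,0,0,0,0],"grip":[0,0,0,0,0,0,0]}'
python3 - <<'E'
from h import *
np.set_printoptions(precision=4,suppress=True)
where(); save("wrist","w1.png")
for q,z in dict(socket_face=.045,carrier_edge=.045,carrier_tab=.077,lever_knob=.09).items():
    for r in place_of("wrist",q)[:2]: print(q,np.round(r["centre"]),round(r["confidence"],2),st(at("wrist",r["centre"],z)))
E
```

```text
time: 2.37
tool_pos: [0.452, 0.0859, 0.1814]
tcp_rot: [-3.14, -0.008, 2.896]
force: [-0.1, -0.4, 0.1]
opening: 0.0005
grasp_force: 0.0
t 2.37 st xy [-0.1189  0.0443] z 0.1814031327106909 yaw 165.92818410319106 F [-0.1 -0.4  0.1] 0.0004940167623866436
carrier_edge [157. 567.] 0.8 [-0.1477  0.2548]
carrier_tab [100. 488.] 0.98 [-0.1924  0.1675]
lever_knob [318. 162.] 0.74 [-0.0222 -0.0808]
```

View pics/w1.png

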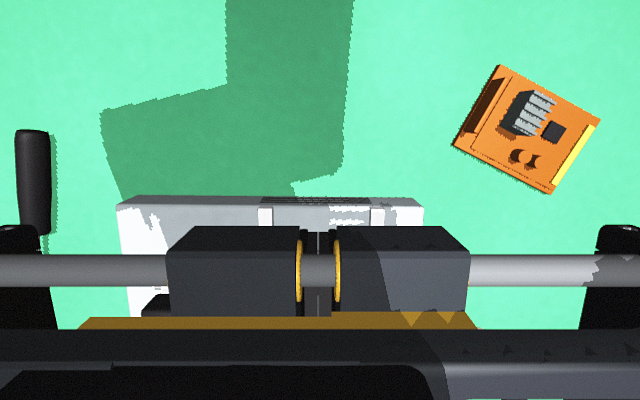

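The wrist camera looks back towards the robot. The fingers (col 320) are centred between the rail ends (cols 265 and 377). Next I go down behind the tab and approach it.

```bash
python3 -m pendant '{"dp":[[0,0,0.04],[0,0,0.08],[0,0,0.1],[0,0,0.11],[-0.015,0,0.11],[-0.03,0,0.11],[-0.035,0,0.11],[-0.04,0,0.11],[-0.045,0,0.11],[-0.05,0,0.11]],"twist":[0,0,0,0,0,0,0,0,0,0],"grip":[0,0,0,0,0,0,0,0,0,0]}'
python3 - <<'E'
from h import *
np.set_printoptions(precision=4,suppress=True)
where(); save("top","t1.png")
for q,z in dict(socket_face=.045,carrier_edge=.045,carrier_tab=.077).items():
    for r in place_of("top",q)[:3]: print(q,np.round(r["centre"]),round(r["confidence"],2),st(at("top",r["centre"],z)))
E
```

```text
time: 3.45
tool_pos: [0.502, 0.0744, 0.074]
tcp_rot: [-3.141, -0.002, 2.898]
force: [-2.1, 0.7, 1.7]
opening: 0.0004
grasp_force: 0.9
t 3.45 st xy [-0.0675  0.0452] z 0.07401061850493104 yaw 166.02475718806778 F [-2.1  0.7  1.7] 0.0003511641989127823
carrier_edge [140. 339.] 0.83 [0.2046 0.0207]
carrier_edge [262. 181.] 0.81 [-0.1433  0.2748]
carrier_edge [192. 313.] 0.7 [0.0757 0.0458]
carrier_tab [106. 300.] 0.88 [0.247  0.1223]
carrier_tab [295. 215.] 0.63 [-0.1878  0.1802]
```

```bash
python3 -m pendant '{"dp":[[-0.003,0,0.002],[-0.006,0,0.002],[-0.008,0,0.002],[-0.01,0,0.002],[-0.012,0,0.002],[-0.014,0,0.002],[-0.015,0,0.002],[-0.016,0,0.002]],"twist":[0,0,0,0,0,0,0,0],"grip":[0,0,0,0,0,0,0,0]}'
python3 - <<'E'
from h import *
np.set_printoptions(precision=4,suppress=True)
where()
E
```

```text
time: 4.32
tool_pos: [0.5184, 0.0701, 0.0715]
tcp_rot: [-3.142, -0.001, 2.897]
force: [-3.2, 1.6, 1.0]
opening: 0.0004
grasp_force: 1.1
t 4.32 st xy [-0.0505  0.045 ] z 0.07149165991330352 yaw 165.97562630422993 F [-3.2  1.6  1. ] 0.0004131310377529623
```

```bash
python3 -m pendant '{"dp":[[-0.0015,0,0],[-0.003,0,0],[-0.003,0,0]],"twist":[0,0,0],"grip":[0,0,0]}'; python3 -m pendant '{"dp":[[-0.001,0,0],[-0.002,0,0],[-0.002,0,0]],"twist":[0,0,0],"grip":[0,0,0]}'
python3 - <<'E'
from h import *
np.set_printoptions(precision=4,suppress=True)
where()
im=save("top","t2.png"); cv2.imwrite("pics/crop2.png",cv2.resize(im[160:290,250:390,::-1],None,fx=4,fy=4,interpolation=cv2.INTER_CUBIC))
E
```

```text
time: 4.57
tool_pos: [0.5185, 0.07, 0.0714]
tcp_rot: [-3.141, -0.007, 2.897]
force: [-5.6, 2.6, 4.1]
opening: 0.0004
grasp_force: 2.9
time: 4.82
tool_pos: [0.5186, 0.07, 0.0713]
tcp_rot: [-3.141, -0.01, 2.897]
force: [-7.7, 3.2, 5.8]
opening: 0.0004
grasp_force: 4.3
t 4.82 st xy [-0.0504  0.0449] z 0.07126445519380845 yaw 165.98839848015407 F [-7.7  3.2  5.8] 0.0004298277064744002
```

View pics/crop2.png

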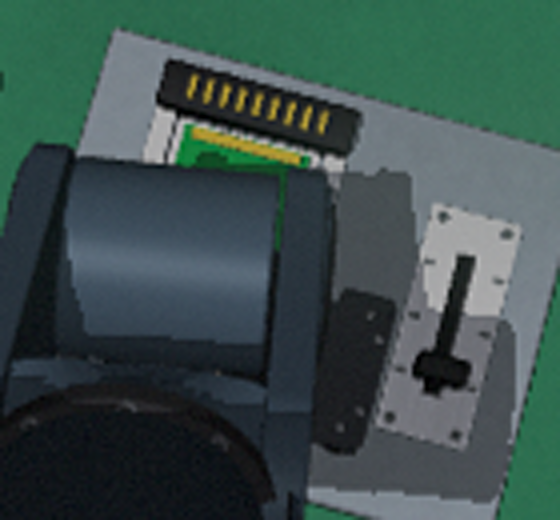

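The crop shows the carrier's far edge right at the socket, parallel to it. The tool has stalled at station x = -0.0504. I'll press a little harder to seat it, then back off and look.

```bash
python3 -m pendant '{"dp":[[-0.002,0,0],[-0.004,0,0],[-0.006,0,0],[-0.006,0,0]],"twist":[0,0,0,0],"grip":[0,0,0,0]}'; python3 -m pendant '{"dp":[[0.015,0,0],[0.035,0,0],[0.05,0,0],[0.05,0,-0.02],[0.05,0,-0.06],[0.05,-0.04,-0.06],[0.05,-0.08,-0.06],[0.05,-0.12,-0.06],[0.05,-0.128,-0.06],[0.05,-0.128,-0.06]],"twist":[0,0,0,0,0,0,0,0,0,0],"grip":[0,0,0,0,0,0,0,0,0,0]}'
python3 - <<'E'
from h import *
np.set_printoptions(precision=4,suppress=True)
where()
im=save("top","t3.png"); cv2.imwrite("pics/crop3.png",cv2.resize(im[160:300,250:400,::-1],None,fx=4,fy=4,interpolation=cv2.INTER_CUBIC))
for q,z in dict(socket_face=.045,carrier_edge=.045,carrier_tab=.077,lever_knob=.09).items():
    for r in place_of("top",q)[:3]: print(q,np.round(r["centre"]),round(r["confidence"],2),st(at("top",r["centre"],z)))
save("side","s3.png")
for q,z in dict(socket_face=.045,carrier_edge=.045,carrier_tab=.077,lever_knob=.09).items():
    for r in place_of("side",q)[:3]: print(q,np.round(r["centre"]),round(r["confidence"],2),st(at("side",r["centre"],z)))
E
```

```text
time: 5.2
tool_pos: [0.5187, 0.0698, 0.0708]
tcp_rot: [-3.14, -0.023, 2.897]
force: [-15.8, 5.4, 12.2]
opening: 0.0007
grasp_force: 8.4
time: 6.03
tool_pos: [0.4505, -0.0474, 0.132]
tcp_rot: [-3.141, 0.003, 2.892]
force: [0.2, 0.0, -0.1]
opening: 0.0004
grasp_force: 0.0
t 6.03 st xy [-0.0881 -0.0854] z 0.13198639687647648 yaw 165.70374587573636 F [ 0.2  0.  -0.1] 0.00042879422596254574
socket_face [195. 314.] 0.75 [0.0693 0.0412]
carrier_edge [196. 313.] 0.89 [0.0665 0.0424]
carrier_edge [264. 178.] 0.72 [-0.1493  0.2801]
carrier_edge [142. 338.] 0.61 [0.2011 0.0225]
carrier_tab [292. 213.] 0.95 [-0.1842  0.1845]
carrier_tab [243. 302.] 0.9 [-0.0402  0.0375]
carrier_tab [107. 301.] 0.6 [0.2462 0.1182]
socket_face [215. 324.] 0.75 [0.0765 0.0604]
carrier_edge [219. 321.] 0.89 [0.0679 0.0406]
carrier_edge [235. 387.] 0.73 [ 0.2099 -0.049 ]
carrier_edge [195. 236.] 0.55 [-0.1452  0.1921]
carrier_tab [201. 218.] 0.89 [-0.1829  0.1051]
carrier_tab [203. 389.] 0.86 [0.2337 0.0405]
carrier_tab [209. 277.] 0.78 [-0.0371  0.0449]
lever_knob [235. 284.] 0.63 [-0.0258 -0.0903]
```

View pics/crop3.png

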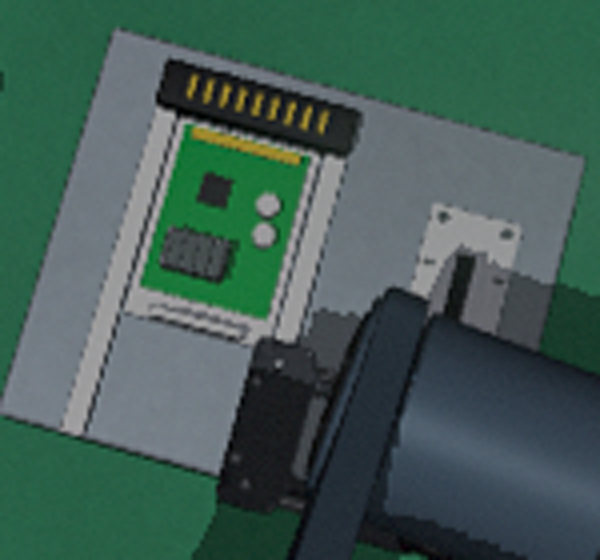

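The carrier is home: there is no gap at the socket (crop row ~130), and the tab is at station x of about -0.038. Now the lever.

```bash
python3 -m pendant '{"dp":[[0,0,0.03],[0,0,0.05],[0,0,0.055],[0,0,0.055],[-0.015,0,0.055],[-0.03,0,0.055],[-0.038,0,0.055],[-0.042,0,0.055],[-0.046,0,0.055],[-0.05,0,0.055]],"twist":[0,0,0,0,0,0,0,0,0,0],"grip":[0,0,0,0,0,0,0,0,0,0]}'
python3 -c "
from h import *
where()"
```

```text
time: 7.37
tool_pos: [0.4969, -0.0562, 0.0768]
tcp_rot: [3.141, -0.003, 2.897]
force: [-0.3, 0.9, 1.3]
opening: 0.0002
grasp_force: 0.9
t 7.37 st xy [-0.04091631 -0.08279091] z 0.07679453220807612 yaw 165.9998527727688 F [-0.3  0.9  1.3] 0.0002498064494477994
```

```bash
python3 -m pendant '{"dp":[[-0.003,0,0],[-0.006,0,0],[-0.009,0,0],[-0.012,0,0],[-0.015,0,0],[-0.018,0,0],[-0.02,0,0],[-0.022,0,0],[-0.024,0,0],[-0.024,0,0]],"twist":[0,0,0,0,0,0,0,0,0,0],"grip":[0,0,0,0,0,0,0,0,0,0]}'
python3 -c "
from h import *
where()"
```

```text
time: 8.2
tool_pos: [0.5212, -0.0624, 0.0764]
tcp_rot: [3.142, -0.001, 2.897]
force: [-2.5, 0.7, -0.2]
opening: 0.0007
grasp_force: 1.5
t 8.2 st xy [-0.01585542 -0.08292693] z 0.0763539075630563 yaw 165.99200415803017 F [-2.5  0.7 -0.2] 0.0007216882266223735
```

```bash
python3 -m pendant '{"dp":[[-0.003,0,0],[-0.006,0,0],[-0.009,0,0],[-0.012,0,0],[-0.014,0,0],[-0.016,0,0],[-0.018,0,0],[-0.02,0,0],[-0.022,0,0],[-0.022,0,0]],"twist":[0,0,0,0,0,0,0,0,0,0],"grip":[0,0,0,0,0,0,0,0,0,0]}'
python3 -m pendant '{"dp":[[-0.002,0,0],[-0.004,0,0],[-0.006,0,0],[-0.008,0,0],[-0.008,0,0]],"twist":[0,0,0,0,0],"grip":[0,0,0,0,0]}'
```

```text
time: 9.03
tool_pos: [0.5438, -0.0682, 0.0767]
tcp_rot: [-3.141, 0.002, 2.897]
force: [-0.7, -0.0, -0.6]
opening: 0.0006
grasp_force: 0.2
time: 9.45
tool_pos: [0.5478, -0.069, 0.0764]
tcp_rot: [3.141, -0.007, 2.897]
force: [-7.9, 0.3, 4.4]
opening: 0.0004
grasp_force: 3.4
```

```bash
python3 -m pendant '{"dp":[[-0.002,0,0],[-0.004,0,0],[-0.006,0,0],[-0.008,0,0],[-0.008,0,0]],"twist":[0,0,0,0,0],"grip":[0,0,0,0,0]}'
python3 -c "
from h import *
where()"
```

```text
time: 9.87
tool_pos: [0.5483, -0.0688, 0.0757]
tcp_rot: [3.141, -0.023, 2.898]
force: [-17.4, 1.1, 12.6]
opening: 0.0001
grasp_force: 9.0
t 9.87 st xy [ 0.01197304 -0.08253598] z 0.07570004997623421 yaw 166.05538195414044 F [-17.4   1.1  12.6] 0.00012589476754154544
```

This is a hard stop: 17 N, well above the ball's 10 N. I'll back off, rise clear and check.

```bash
python3 -m pendant '{"dp":[[0.02,0,0],[0.04,0,0],[0.05,0,0],[0.06,0,-0.03],[0.08,0,-0.07],[0.1,0,-0.1],[0.13,0,-0.13],[0.16,0,-0.15],[0.16,0,-0.15],[0.16,0,-0.15]],"twist":[0,0,0,0,0,0,0,0,0,0],"grip":[0,0,0,0,0,0,0,0,0,0]}'
python3 - <<'E'
from h import *
np.set_printoptions(precision=4,suppress=True)
where()
im=save("top","t4.png"); cv2.imwrite("pics/crop4.png",cv2.resize(im[155:305,240:440,::-1],None,fx=4,fy=4,interpolation=cv2.INTER_CUBIC))
for q,z in dict(socket_face=.045,carrier_edge=.045,lever_knob=.09).items():
    for r in place_of("top",q)[:2]: print(q,np.round(r["centre"]),round(r["confidence"],2),st(at("top",r["centre"],z)))
for q in("bottle","spool"):
    for r in place_of("top",q)[:1]: print(q,at("top",r["centre"],0))
E
```

```text
time: 10.7
tool_pos: [0.4038, -0.0331, 0.2282]
tcp_rot: [-3.141, 0.006, 2.897]
force: [0.8, 0.1, -0.0]
opening: 0.0005
grasp_force: 0.0
t 10.7 st xy [-0.1368 -0.0829] z 0.22824220982096782 yaw 165.98738164973307 F [ 0.8  0.1 -0. ] 0.0005394325853738517
socket_face [192. 312.] 0.56 [0.076 0.048]
carrier_edge [192. 309.] 0.85 [0.0732 0.054 ]
carrier_edge [266. 180.] 0.76 [-0.1521  0.2752]
bottle [0.6711 0.2114 0.    ]
spool [ 0.5896 -0.1954  0.    ]
```

View pics/crop4.png

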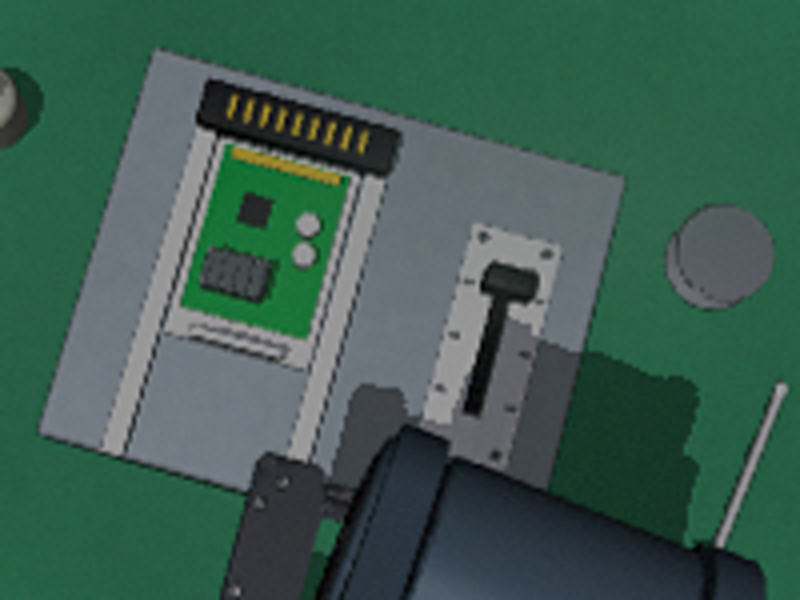

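The carrier is flush with the socket. The knob is at the far end of its slot, crop (510, 280), at the last tick. The spool, bottle and screwdriver look unmoved, and the arm is clear.

```bash
python3 -m pendant '{"dp":[[0,0,0],[0,0,0],[0,0,0]],"twist":[0,0,0],"grip":[0,0,0]}'; python3 -c "
from workcell import *
print(hand_in())"
```

```text
time: 11.25
tool_pos: [0.4032, -0.0331, 0.2261]
tcp_rot: [3.141, -0.001, 2.897]
force: [-0.1, -0.1, 0.8]
opening: 0.0008
grasp_force: 0.0
the job is handed in; nothing more can be done
None
```

I pushed the carrier home against the socket, then pushed the lever to its second stop at the far end, left the screwdriver, bottle and spool alone, and handed the job in at about 11 s with the arm clear.

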